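# Shift the microtome's feed lever to coarse trimming

## Robot

A 6-joint arm with a two-finger parallel gripper is mounted at the origin on the work surface. World frame = base frame: x ahead of the robot, y to its left, z up, the work surface at z = 0. Lengths are in m, angles in rad, forces in N, time in s.
With the tool pointing down it reaches from about 0.325 to 0.85 m from the base axis. Payload 4.4 kg.
Tool frame: the origin (TCP) lies at the very end of the fingers, on their centre line; the grasp point (between the pads) lies 19 mm behind it; y points along the fingers, x is the direction in which the jaws open and shut, and the axes are right-handed (so a half turn about y gives the same grasp; the last joint's range is limited). The gripper opens to 94 mm and grips with 3 to 60 N. Pads are 16 mm wide; open, the fingers measure 119 mm over their backs; the gripper's body (75 mm by 177 mm) begins 78 mm behind the grasp point.
Start: joints at [0.973, 0.207, 1.542, -0, 1.393, -0.15], TCP at [0.249, 0.518, 0.205] pointing down, gripper open.
Joint ranges: [-2.73, 2.73], [-0.86, 2.22], [0.23, 2.46], [-1.11, 4.25], [0.08, 2.63], [-2.82, 2.82]. Speed limits (rad/s): [2.79, 2.79, 3.14, 3.14, 3.14, 3.14].

## Interface

Orientations are given as [roll, pitch, yaw] about the fixed x, y, z axes, in that order (R = Rz(yaw) Ry(pitch) Rx(roll)).
In Python, from rig import manip gives the robot as it stands.
- The arm moves only by the shell command python3 -m creep 'ROWS' [FORCE]. ROWS is a JSON object of lists of equal length, an entry for each row: "travel": the shift along the world's x, y, z in cm, a list of three; "angular": the turn, a rotation vector about the world's x, y, z in degrees, a list of three; "claw": the closure, from -1 (fully open) to 1 (shut). A call has 1 to 12 rows; each row is the pose to reach, as a shift and turn from the pose commanded when the call began; what a row does not reach only later rows make up. A row lasts 1/10 s, in which the tool goes at most 50 mm and 8.59 degrees, less where a joint would pass 70% of its speed; a pose out of reach is approached as far as the arm can. A call with a gripper value outside its range is refused whole. The fingers move at their own pace and stop on an object; FORCE is the grip in N (left out, the last holds). Time passes only in rows, so rows that repeat a pose let the fingers close. It gives the time, the measured TCP pose, the force and the opening at its end, in the units of the state.
- manip.state(): the state, without advancing time (a new reading comes with each control period).
- manip.snapshot(name): name is "scene" or "top" or "wrist"; returns a dict with "img" (420x560x3 uint8, red, green, blue), "fx", "fy", "cx", "cy" (pixels), "pose" (4x4, takes a point from camera to world coordinates). Camera axes: x right, y down, z forward; pixel columns grow to the right and rows downward; lengths in m; the calibration is good to about 2 mm. A picture is of the moment at which its call begins. There is no depth.
- manip.finish_job(): hands the job in, once; it reports no verdict.
Trained networks look in the newest picture that a camera, given by its name, has taken for a name from the list of things; names that differ only in an ending like _2 or _b are one class to them, and where a whole thing is asked for, a point or a joint stands for the part that bears it (a point fixed in the world has none). Each returns a list of dicts, best first, with "p" (0 to 1); they miss things now and then, are a little off and sometimes report something else, mostly with a low value. They report only what shows in the picture. A call takes as long as a camera call.
- manip.search_frame(camera, target): "position" ([x, y, z] in m, in the coordinates of the camera as it stood for that picture, good to about 4 mm: the middle of the surface that is visible of it).
- manip.landmark_of(camera, target): "position" ([x, y, z] in m, in the coordinates of the camera as it stood for that picture, good to about 4 mm: a listed point, or the origin of a listed thing).
The state is a dict: "clock": time; "joint_pos": joint angles; "dq": joint speeds; "joint_torque": joint torques, N m; "position": TCP position; "ee_rot": TCP orientation; "ft_force": force on the tool from outside, world axes, zero at the start; "moment": the same for the moment, N m; "finger_gap": finger opening in m.
Only numpy, scipy, OpenCV 4.12 (cv2) and the standard library are available. Lean on these libraries where they do the work, as an engineer would, in place of code of your own. Each camera call takes 0.05 s, during which the arm holds its last target.

## Task

A new block is about to be trimmed on the microtome: push its feed-change lever with your fingertips through the H-shaped gate into the coarse-trimming slot, which is the far end of the left-hand leg as you face the machine, and leave it fully home there. The lever stands somewhere in the right-hand leg; push it gently, without gripping or forcing the knob. Keep off the knife holder, and leave the blocks, tools and jars where they are.

Things in the scene. Friction and masses are not known exactly. Their poses are not given: they have to be found in the camera images.
- microtome: White rotary microtome, fixed, operator's side (-x) towards the robot. Origin on the bench under its middle; x points far from the operator, y to the operator's left, z up. Grey base x -235 to 170, y -150 to 92 mm, 46 mm high. White gear case on the left, x -226 to 100, y 88 to 255, 125 mm high, with the lever's gate on its front part. Specimen head x -110 to -30, y -86 to 15, up to 203 mm high.
- hood_corner (a point): Top of the hood's front left corner, 242 mm above the bench, the tall part nearest to the gate. The hood reaches 200 mm far and 235 mm to the right from here; things in its tray stand 9 mm higher. Axes as the microtome's.
- gate (a point): Centre of the H gate, on top of its steel plate (84 x 74 mm, 130 mm above the bench); axes as the microtome's. Two legs along x, centred 15.5 mm left (+y) and right (-y), 56 mm long, 15 mm wide, joined in the middle by a cross slot along y, 20 mm wide. Steel islands 16 mm wide part the legs beyond the cross slot, so the lever changes legs only within about 0.045 rad of gimbal = 0.
- pivot (a point): Point the lever swings about, inside the gear case, 85 mm straight below the gate's centre and 165 mm below the knob's centre; axes as the microtome's. The knob thus moves about 165 mm per rad: 40 mm far or near, 30 mm left or right of the middle.
- knob (a point): Centre of the lever's black pear-shaped knob, 31 mm across at its widest, from 26 mm below to 27 mm above this point, on a 12 mm steel stem; it tilts with the lever. 210 mm above the bench (80 mm above the gate plate) when upright. The lever stays where it is left; moving it takes about 3 to 5 N at the knob. Nothing else within 60 mm of the gate stands higher than 150 mm.
- gimbal (a joint): Far-near swing of the lever, rad: 0 in the middle (in line with the cross slot), +0.245 at the far stop (away from the operator), -0.245 at the near stop.
- lever (a joint): Left-right swing of the lever, rad: 0 upright, about +0.18 in the left-hand leg (stop at +0.198), about -0.18 in the right-hand leg (stop at -0.198).
- knife_holder: Knife holder with the blade, bolted to the base plate right of the gear case; same origin and axes as the microtome: x -229 to -125, y -105 to 47 mm (clamp lever included), up to 148 mm high. Sharp: not to be touched.
- block_on_case: Wax block in a white cassette, 40 x 28 x 15 mm, loose on top of the gear case behind the gate. Origin at the centre of its underside.
- block_on_table: A second such wax block, 40 x 28 x 15 mm, on the bench left of the gear case. Origin at the centre of its underside.
- forceps: Steel forceps 116 mm long, 6 mm high, lying on the bench left of the gear case; origin at mid-length, underside.
- brush: Wooden section brush 157 mm long, 8 mm high, lying on the bench left of the gear case; origin near mid-length, underside.
- blade_dispenser: Grey blade dispenser 55 x 28 x 19 mm on top of the gear case behind the gate; origin at the centre of its underside.
- slide_box: Flat black slide box 100 x 190 x 30 mm on the bench left of the brush and forceps; origin at the centre of its underside.
- stain_jar: Glass staining jar 66 mm across, 99 mm high, upright on the bench left of the gear case; origin at the centre of its underside.

How it is judged:
By the outcome, as a careful person would: the job done as asked, in the order asked, and still so for the second after the job is handed in, with the robot touching nothing.
It also fails if it takes over 42 s, if anything falls off the work surface, if the arm or the gripper's body presses on something with over 40 N, if the wrist force passes 120 N, or if a joint passes its speed limit or range.

## Working session

There is one attempt and no reset: what is moved stays moved. The work goes in short steps, Python scripts to look and compute and a shell command to move; the robot and the scene stay as the last step left them, time stands still between calls to the robot, and variables do not carry over. Pictures are saved under pics/ and viewed, and the job is handed in when it is done.

```bash
ls; mkdir -p pics; cat > h.py <<'E'
import numpy as np,cv2
from rig import manip
def snap(c,n):
    s=manip.snapshot(c); cv2.imwrite(f'pics/{n}.png',s['img'][:,:,::-1]); return s
def W(s,p): return (np.array(s['pose'])@np.r_[p,1])[:3]
def proj(s,P):
    p=np.linalg.inv(s['pose'])@np.r_[P,1]; return s['fx']*p[0]/p[2]+s['cx'],s['fy']*p[1]/p[2]+s['cy']
E
python3 - <<'E'
from h import *
st=manip.state();print({k:np.round(v,3).tolist() for k,v in st.items()})
for c in ['scene','top','wrist']:
    s=snap(c,c+'1')
    for t in ['microtome','gate','pivot','knob','hood_corner','knife_holder']:
        for r in manip.landmark_of(c,t)[:2]: print(c,t,round(r['p'],2),np.round(W(s,r['position']),4))
    for r in manip.search_frame(c,'knob')[:2]: print(c,'S knob',round(r['p'],2),np.round(W(s,r['position']),4))
print(manip.state()['clock'])
E
```

```text
pics
{'clock': 0.0, 'joint_pos': [0.973, 0.207, 1.543, -0.0, 1.394, -0.151], 'dq': [-0.001, 0.002, -0.001, 0.001, -0.001, 0.001], 'joint_torque': [-0.002, -37.086, -28.142, 0.07, 0.036, -0.0], 'position': [0.249, 0.518, 0.204], 'ee_rot': [-1.571, 0.002, 1.123], 'ft_force': [0.2, -0.563, 0.304], 'moment': [0.008, 0.007, -0.028], 'finger_gap': 0.094}
scene gate 0.86 [ 0.5457 -0.073   0.1321]
scene knob 0.57 [ 0.5614 -0.1029  0.2085]
scene hood_corner 0.74 [ 0.6695 -0.1554  0.2406]
scene S knob 0.79 [ 0.5728 -0.1055  0.2149]
top microtome 0.89 [ 0.7057 -0.2393 -0.    ]
top gate 0.85 [ 0.5394 -0.0735  0.1273]
top knob 0.92 [ 0.5652 -0.1003  0.2082]
top hood_corner 0.8 [ 0.6718 -0.1553  0.2437]
top S knob 0.65 [ 0.5606 -0.0936  0.2295]
1.2
```

View pics/scene1.png

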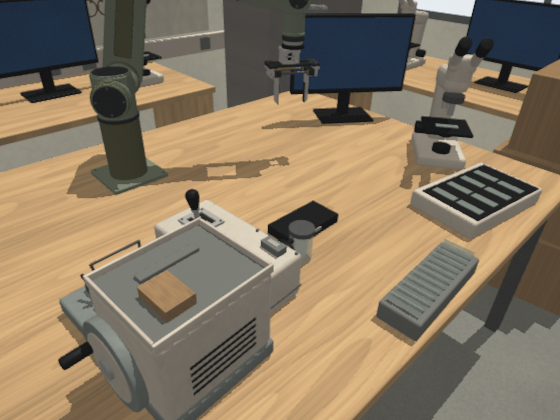

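View pics/top1.png

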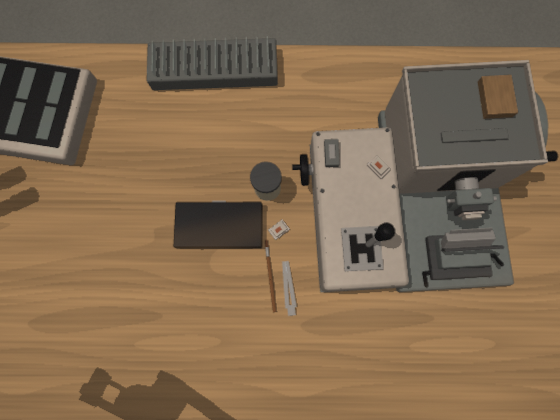

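View pics/wrist1.png

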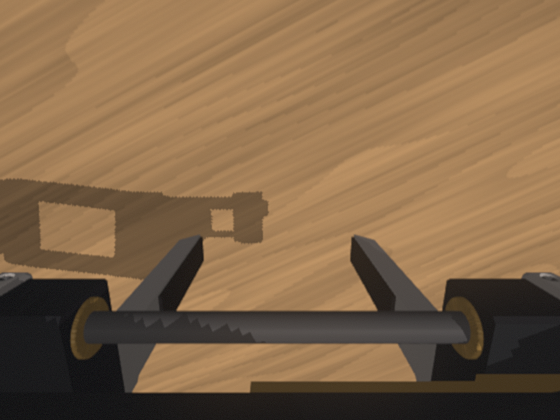

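```bash
python3 - <<'E'
from h import *
s=snap('top','t2')
c=cv2.resize(s['img'][110:300,300:520],None,fx=3.6,fy=3.6,interpolation=cv2.INTER_CUBIC)[:600]
c=s['img'][210:290,320:430]; cv2.imwrite('pics/t2z.png',cv2.resize(c,None,fx=7,fy=7,interpolation=cv2.INTER_CUBIC)[:,:,::-1])
print(s['fx'],s['cx'],s['cy'],np.round(s['pose'],4))
np.savez('top.npz',**{k:s[k] for k in s})
E
```

```text
473.963030673486 288.2252859131981 200.75069790958622 [[ 0.008  -0.9757  0.2187  0.4322]
 [-1.     -0.0085 -0.0011  0.0714]
 [ 0.003  -0.2187 -0.9758  1.0426]
 [ 0.      0.      0.      1.    ]]
```

View pics/t2z.png

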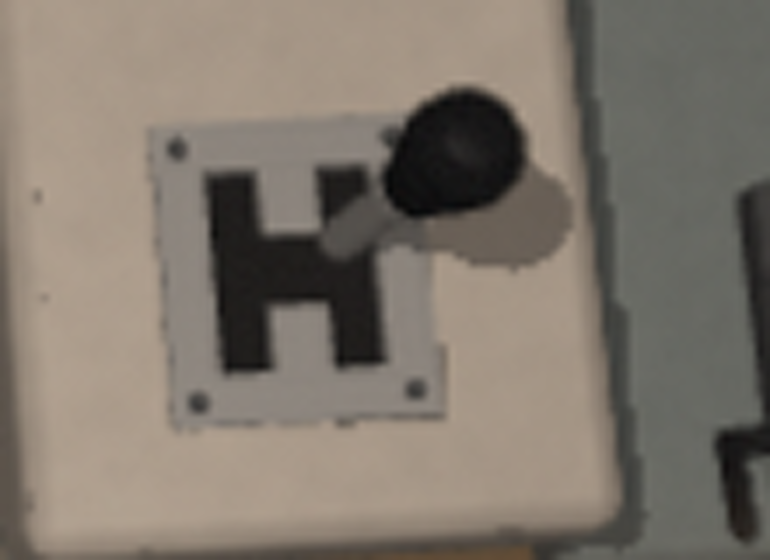

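```bash
cat >> h.py <<'E'
def bp(s,u,v,z):
    d=s['pose'][:3,:3]@np.array([(u-s['cx'])/s['fx'],(v-s['cy'])/s['fy'],1]); o=s['pose'][:3,3]
    return o+d*(z-o[2])/d[2]
E
python3 - <<'E'
from h import *
s=dict(np.load('top.npz'))
f=lambda a,b,z=.13: bp(s,320+(a-3)/7,210+(b-3)/7,z)
P={k:f(*v) for k,v in dict(pTL=(150,128),pBL=(172,430),pBR=(443,415),hTL=(205,172),hBL=(225,372),hBR=(383,362),hTR=(365,168),sTL=(177,150),sBL=(199,403),sBR=(416,389),sTR=(391,137)).items()}
for k in P: print(k,np.round(P[k],4))
for a,b in [('pBL','pTL'),('hBL','hTL'),('hBR','hTR'),('sBL','sTL'),('sBR','sTR')]:
    d=P[b]-P[a]; print(a,np.linalg.norm(d),np.arctan2(d[1],d[0]))
for a,b in [('pBR','pBL'),('hBR','hBL'),('hTR','hTL'),('sBR','sBL')]:
    d=P[b]-P[a]; print(a,np.linalg.norm(d),np.arctan2(-d[0],d[1]))
print('centre H',np.mean([P[k] for k in P if k[0]=='h'],0),'plate',(P['pTL']+P['pBR'])/2,'s',(P['sTL']+P['sBR'])/2)
print('knob',f(462,150,.208), 'stem at plate',f(345,240))
E
```

```text
pTL [ 0.5836 -0.033   0.13  ]
pBL [ 0.5002 -0.0376  0.13  ]
pBR [ 0.5049 -0.1118  0.13  ]
hTL [ 0.5713 -0.048   0.13  ]
hBL [ 0.5161 -0.0524  0.13  ]
hBR [ 0.5192 -0.0958  0.13  ]
hTR [ 0.5728 -0.0925  0.13  ]
sTL [ 0.5774 -0.0404  0.13  ]
sBL [ 0.5076 -0.0451  0.13  ]
sBR [ 0.5119 -0.1046  0.13  ]
sTR [ 0.5816 -0.1     0.13  ]
pBL 0.08349474266793944 0.05563615089919912
hBL 0.05542189615001991 0.07906352696817254
hBR 0.05375772160280003 0.061406487922963514
sBL 0.07001617161450242 0.06789644196809534
sBR 0.06986905327568121 0.06584456018455051
pBR 0.07429860548830576 0.06298145057321075
hBR 0.043508127149458835 0.07107506391378007
hTR 0.044501765956796016 0.03365390939870747
sBR 0.059648706079954456 0.0721365574320826
centre H [ 0.54484406 -0.07219654  0.13      ] plate [ 0.54420956 -0.07236426  0.13      ] s [ 0.54465006 -0.07249686  0.13      ]
knob [ 0.56563174 -0.10333018  0.208     ] stem at plate [ 0.55268257 -0.08637155  0.13      ]
```

```bash
python3 -m creep '{"travel":[[0,0,3],[0,0,6],[1,-2,9.5],[3,-5,9.5],[5,-9,9.5],[7.5,-13,9.5],[10,-17,9.5],[12.5,-21.5,9.5],[15,-26,9.5],[17.5,-30.5,9.5],[20,-35,9.5],[22,-38,9.5]],"angular":[[0,0,0],[0,0,0],[0,0,4],[0,0,8],[0,0,12],[0,0,16],[0,0,20],[0,0,24],[0,0,28],[0,0,29.4],[0,0,29.4],[0,0,29.4]],"claw":[1,1,1,1,1,1,1,1,1,1,1,1]}' 10
```

```text
clock: 2.45
position: [0.4697, 0.1359, 0.3008]
ee_rot: [-1.572, 0.0, 1.635]
ft_force: [-0.2, 0.2, -0.1]
finger_gap: 0.0021
```

```bash
python3 -m creep '{"travel":[[2,-3.5,0],[4,-7,0],[6.5,-11,0],[9,-15,0],[11,-19,0],[12.7,-22,0],[13.6,-23.7,0],[13.7,-23.9,0],[13.7,-23.9,0]],"angular":[[0,0,0],[0,0,0],[0,0,0],[0,0,0],[0,0,0],[0,0,0],[0,0,0],[0,0,0],[0,0,0]],"claw":[1,1,1,1,1,1,1,1,1]}'
python3 - <<'E'
from h import *
s=snap('scene','s3'); cv2.imwrite('pics/s3z.png',cv2.resize(s['img'][90:290,90:330],None,fx=3,fy=3)[:,:,::-1])
s=snap('top','t3'); cv2.imwrite('pics/t3z.png',cv2.resize(s['img'][160:300,300:460],None,fx=4,fy=4)[:,:,::-1])
E
```

```text
clock: 3.35
position: [0.6058, -0.1006, 0.3001]
ee_rot: [-1.57, -0.001, 1.635]
ft_force: [-0.6, 0.1, 0.2]
finger_gap: 0.0001
```

View pics/s3z.png

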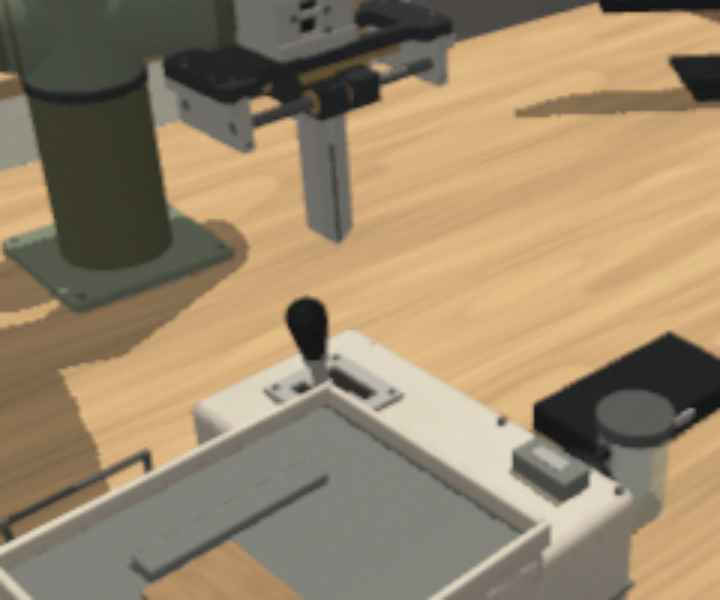

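View pics/t3z.png

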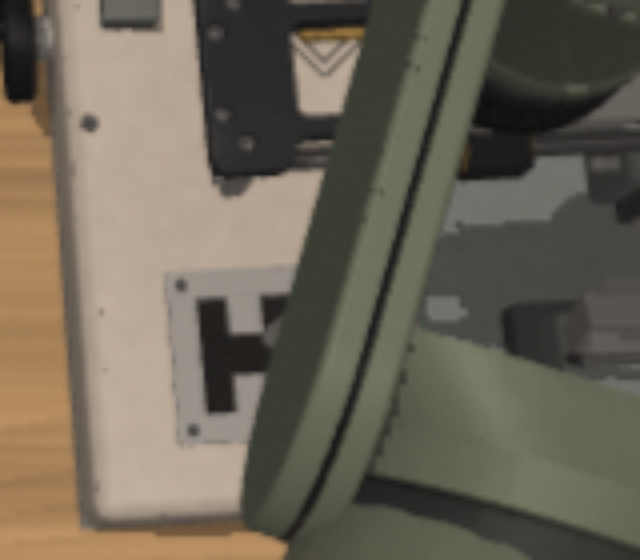

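The closed fingers (s3z, tip at about 335,235) hang clear beyond the knob (307,325). In the top view the arm covers the knob. Next I go down.

```bash
python3 -m creep '{"travel":[[0,0,-2],[0,0,-4],[0,0,-6],[0,0,-8],[0,0,-9.5],[0,0,-10.5],[0,0,-10.5],[0,0,-10.5]],"angular":[[0,0,0],[0,0,0],[0,0,0],[0,0,0],[0,0,0],[0,0,0],[0,0,0],[0,0,0]],"claw":[1,1,1,1,1,1,1,1]}'
python3 - <<'E'
from h import *
s=snap('scene','s4'); cv2.imwrite('pics/s4z.png',cv2.resize(s['img'][90:290,90:330],None,fx=3,fy=3)[:,:,::-1])
s=snap('wrist','w4')
E
```

```text
clock: 4.25
position: [0.6063, -0.1005, 0.1962]
ee_rot: [-1.572, 0.0, 1.637]
ft_force: [0.3, 0.2, 0.4]
finger_gap: 0.0006
```

View pics/s4z.png

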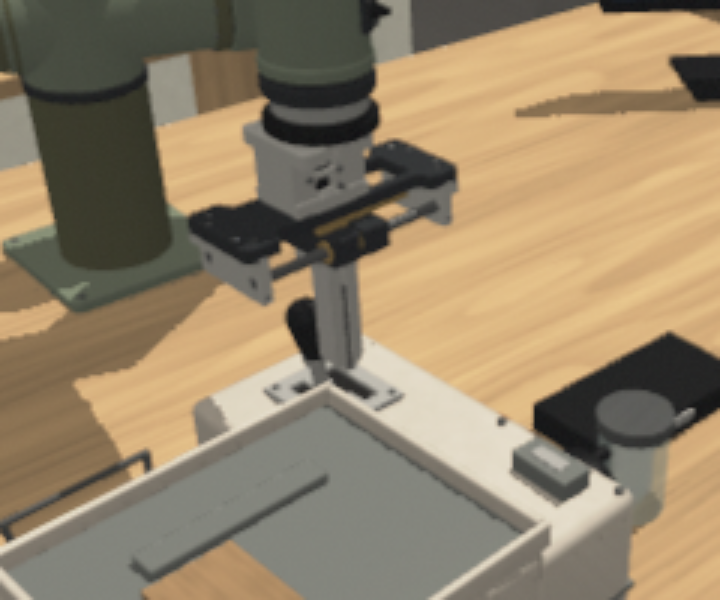

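View pics/w4.png

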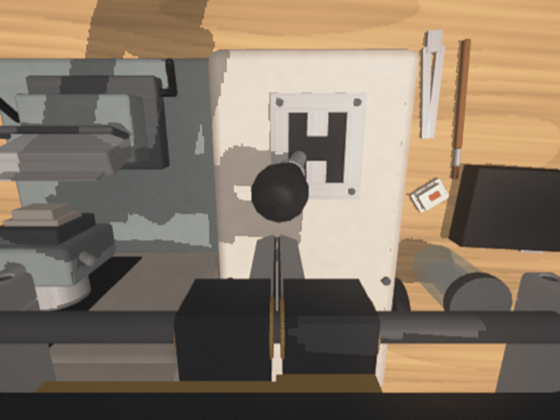

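```bash
python3 -m creep '{"travel":[[-0.6,-0.04,0],[-1.2,-0.08,0],[-1.7,-0.11,0],[-2.1,-0.14,0],[-2.5,-0.17,0],[-2.9,-0.19,0],[-3.2,-0.21,0],[-3.5,-0.23,0],[-3.5,-0.23,0]],"angular":[[0,0,0],[0,0,0],[0,0,0],[0,0,0],[0,0,0],[0,0,0],[0,0,0],[0,0,0],[0,0,0]],"claw":[1,1,1,1,1,1,1,1,1]}'
python3 - <<'E'
from h import *
s=snap('wrist','w5')
for r in manip.landmark_of('wrist','knob')[:2]: print('knob',r['p'],W(s,r['position']))
for r in manip.landmark_of('wrist','gate')[:2]: print('gate',r['p'],W(s,r['position']))
np.savez('w5.npz',**s)
E
```

```text
clock: 5.25
position: [0.5709, -0.1031, 0.1957]
ee_rot: [-1.571, 0.0, 1.636]
ft_force: [4.0, 0.3, 3.5]
finger_gap: 0.0002
knob 0.93 [ 0.54727986 -0.09814793  0.21218506]
gate 0.74 [ 0.54440949 -0.06963232  0.128963  ]
```

View pics/w5.png

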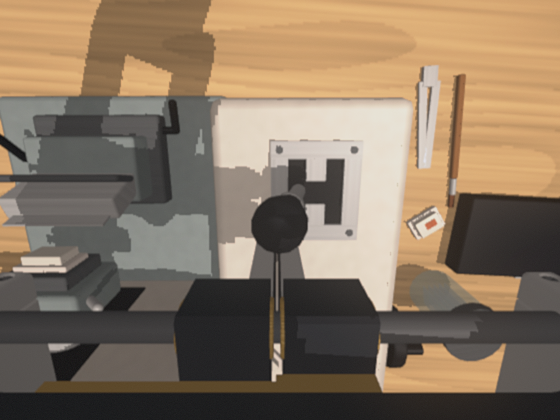

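```bash
python3 -m creep '{"travel":[[1,0.07,0],[2,0.13,0],[2.1,-1.3,0],[2.2,-2.8,0],[2.3,-4.3,0],[0.8,-4.4,0],[-0.7,-4.5,0],[-2.1,-4.55,0],[-2.1,-4.55,0],[-2.1,-4.55,0]],"angular":[[0,0,0],[0,0,0],[0,0,0],[0,0,0],[0,0,0],[0,0,0],[0,0,0],[0,0,0],[0,0,0],[0,0,0]],"claw":[1,1,1,1,1,1,1,1,1,1]}'
python3 - <<'E'
from h import *
s=snap('wrist','w6')
for r in manip.landmark_of('wrist','knob')[:2]: print('knob',r['p'],W(s,r['position']))
R=np.array([[.9978,.066],[-.066,.9978]])
print(R@(np.array(manip.state()['position'])[:2]-[.5445,-.0724]))
E
```

```text
clock: 6.4
position: [0.5501, -0.1496, 0.1957]
ee_rot: [-1.571, 0.0, 1.635]
ft_force: [0.3, -0.7, 0.6]
finger_gap: 0.0003
knob 0.94 [ 0.54652618 -0.10070863  0.20836715]
[ 0.00092752 -0.07692378]
```

View pics/w6.png

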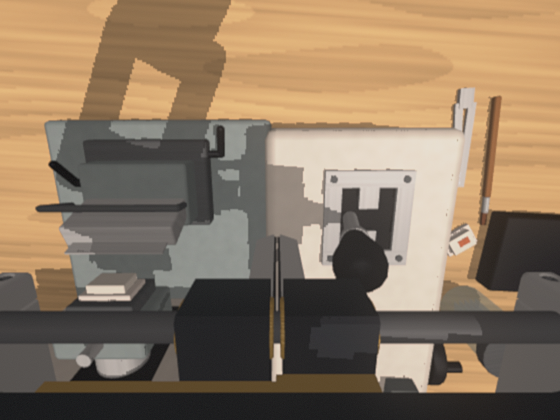

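```bash
python3 -m creep '{"travel":[[-0.1,1.5,0],[-0.13,2,0],[-0.16,2.5,0],[-0.2,3,0],[-0.23,3.5,0],[-0.27,4.1,0],[-0.31,4.7,0],[-0.35,5.3,0],[-0.39,5.9,0],[-0.43,6.5,0],[-0.47,7.1,0],[-0.47,7.1,0]],"angular":[[0,0,0],[0,0,0],[0,0,0],[0,0,0],[0,0,0],[0,0,0],[0,0,0],[0,0,0],[0,0,0],[0,0,0],[0,0,0],[0,0,0]],"claw":[1,1,1,1,1,1,1,1,1,1,1,1]}'
python3 - <<'E'
from h import *
s=snap('wrist','w7')
R=np.array([[.9978,.066],[-.066,.9978]])
for r in manip.landmark_of('wrist','knob')[:2]: print('knob',r['p'],W(s,r['position']),R@(W(s,r['position'])[:2]-[.5445,-.0724]))
print(R@(np.array(manip.state()['position'])[:2]-[.5445,-.0724]))
E
```

```text
clock: 7.7
position: [0.5451, -0.0763, 0.1952]
ee_rot: [-1.571, -0.001, 1.637]
ft_force: [0.2, -1.5, 2.6]
finger_gap: 0.0004
knob 0.96 [ 0.53933861 -0.05047476  0.21243968] [-0.00370297  0.02221765]
[ 0.00020782 -0.00432999]
```

View pics/w7.png

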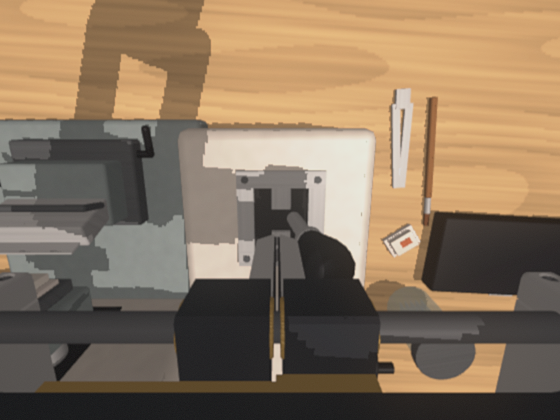

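```bash
python3 -m creep '{"travel":[[-0.02,0.3,0],[-0.03,0.5,0],[-0.04,0.65,0],[-0.04,0.65,0]],"angular":[[0,0,0],[0,0,0],[0,0,0],[0,0,0]],"claw":[1,1,1,1]}'
python3 - <<'E'
from h import *
s=snap('wrist','w8')
R=np.array([[.9978,.066],[-.066,.9978]])
for r in manip.landmark_of('wrist','knob')[:2]: print('knob',r['p'],W(s,r['position']),R@(W(s,r['position'])[:2]-[.5445,-.0724]))
print(R@(np.array(manip.state()['position'])[:2]-[.5445,-.0724]),manip.state()['ft_force'])
E
```

```text
clock: 8.2
position: [0.5445, -0.0708, 0.1949]
ee_rot: [-1.57, -0.0, 1.636]
ft_force: [1.2, -2.5, -0.4]
finger_gap: 0.0008
knob 0.55 [ 0.53896418 -0.04475828  0.21061469] [-0.00369928  0.02794627]
[0.00011569 0.00151462] [-0.09656031 -2.06108998 -1.55103306]
```

```bash
python3 -m creep '{"travel":[[-0.01,0.15,0],[-0.01,0.15,0],[0.06,-1,0],[0.13,-2,0],[-2.1,-2.1,0],[-4.4,-2.3,0],[-4.5,-0.3,0],[-4.6,1.2,0],[-4.7,2.55,0],[-4.7,2.55,0],[-4.7,2.55,0]],"angular":[[0,0,0],[0,0,0],[0,0,0],[0,0,0],[0,0,0],[0,0,0],[0,0,0],[0,0,0],[0,0,0],[0,0,0],[0,0,0]],"claw":[1,1,1,1,1,1,1,1,1,1,1]}'
python3 - <<'E'
from h import *
R=np.array([[.9978,.066],[-.066,.9978]])
for c in ['scene','top','wrist']:
    s=snap(c,c+'9')
    if c=='scene':cv2.imwrite('pics/s9z.png',cv2.resize(s['img'][90:290,90:330],None,fx=3,fy=3)[:,:,::-1])
    for r in manip.landmark_of(c,'knob')[:1]: print(c,'knob',r['p'],W(s,r['position']),R@(W(s,r['position'])[:2]-[.5445,-.0724]))
print(R@(np.array(manip.state()['position'])[:2]-[.5445,-.0724]),manip.state()['ft_force'])
E
```

```text
clock: 9.4
position: [0.4982, -0.0453, 0.1955]
ee_rot: [-1.571, 0.0, 1.637]
ft_force: [-0.3, 0.2, -0.2]
finger_gap: 0.0002
scene knob 0.55 [ 0.54127728 -0.04893837  0.20690036] [-0.00166716  0.02362272]
[-0.04467317  0.02955631] [-0.1053454  -0.02756325  0.03250168]
```

View pics/s9z.png

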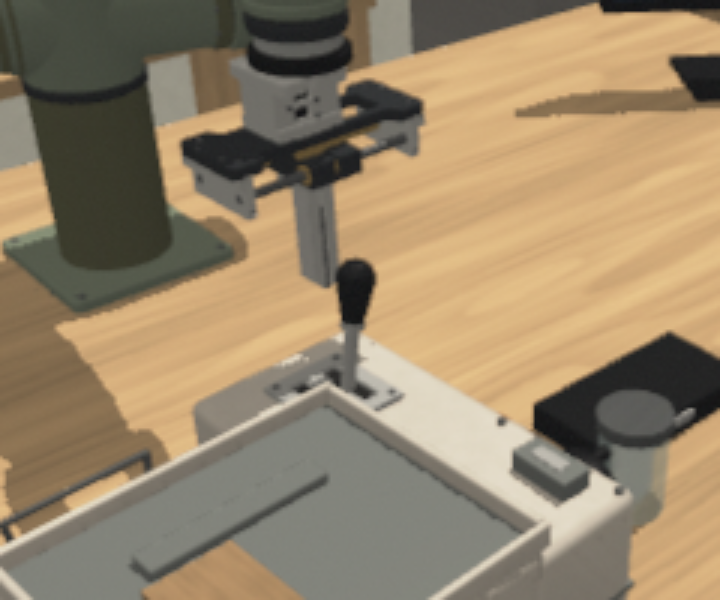

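View pics/wrist9.png

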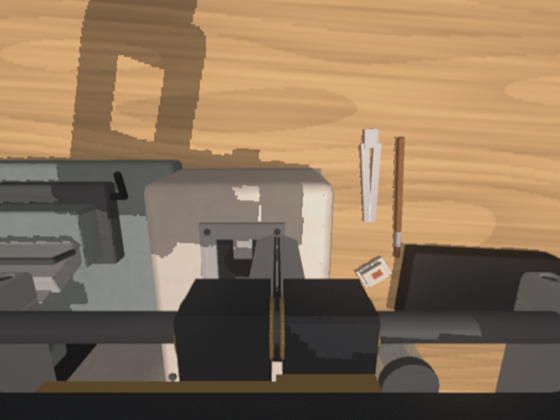

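```bash
python3 - <<'E'
from h import *
s=snap('scene','s10')
im=cv2.resize(s['img'][160:240,170:250],None,fx=7,fy=7,interpolation=cv2.INTER_CUBIC)[:,:,::-1].copy()
def M(g,l,L):
    # gimbal about y then lever about x (left +)
    d=np.array([np.sin(g)*np.cos(l),np.sin(l),np.cos(g)*np.cos(l)])*L
    x=d[0]*.9978-.066*d[1]; y=.066*d[0]+.9978*d[1]
    return np.array([.5445+x,-.0724+y,.045+d[2]])
for l,c in [(.14,(0,0,255)),(.18,(0,255,0))]:
    for L in (88,110,140,165,192):
        u,v=proj(s,M(-.01,l,L/1000)); cv2.circle(im,(int((u-170+.5)*7),int((v-160+.5)*7)),3,c,-1)
cv2.imwrite('pics/s10z.png',im)
E
```

```text
(no output)
```

View pics/s10z.png

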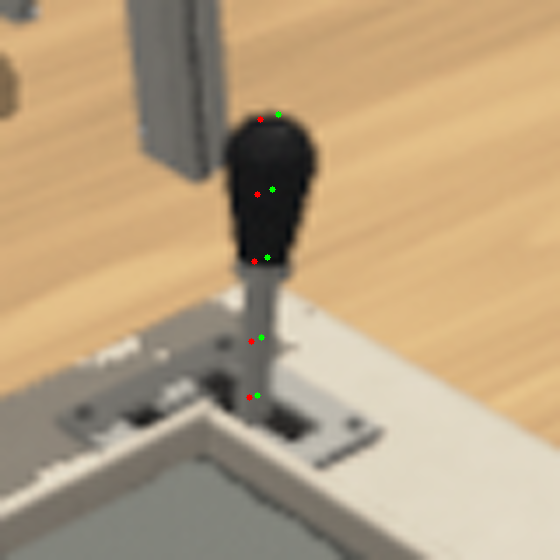

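```bash
python3 -m creep '{"travel":[[1,0.07,0],[1.6,0.11,0],[2,0.13,0],[2.4,0.16,0],[2.8,0.18,0],[3.2,0.21,0],[3.6,0.24,0],[4,0.26,0],[4.4,0.29,0],[4.8,0.32,0],[4.8,0.32,0]],"angular":[[0,0,0],[0,0,0],[0,0,0],[0,0,0],[0,0,0],[0,0,0],[0,0,0],[0,0,0],[0,0,0],[0,0,0],[0,0,0]],"claw":[1,1,1,1,1,1,1,1,1,1,1]}'
python3 - <<'E'
from h import *
R=np.array([[.9978,.066],[-.066,.9978]])
s=snap('scene','s11')
cv2.imwrite('pics/s11z.png',cv2.resize(s['img'][150:250,160:260],None,fx=5.5,fy=5.5,interpolation=cv2.INTER_CUBIC)[:,:,::-1])
for r in manip.landmark_of('scene','knob')[:1]: print('knob',r['p'],W(s,r['position']),R@(W(s,r['position'])[:2]-[.5445,-.0724]))
print(R@(np.array(manip.state()['position'])[:2]-[.5445,-.0724]),manip.state()['ft_force'])
E
```

```text
clock: 10.85
position: [0.5463, -0.0419, 0.1951]
ee_rot: [-1.571, -0.001, 1.636]
ft_force: [-4.2, 1.5, 1.7]
finger_gap: 0.0005
knob 0.74 [ 0.56906384 -0.04483023  0.20525112] [0.02632941 0.02588791]
[0.00374511 0.03023561] [-2.37905479  1.31354507  0.52502884]
```

View pics/s11z.png

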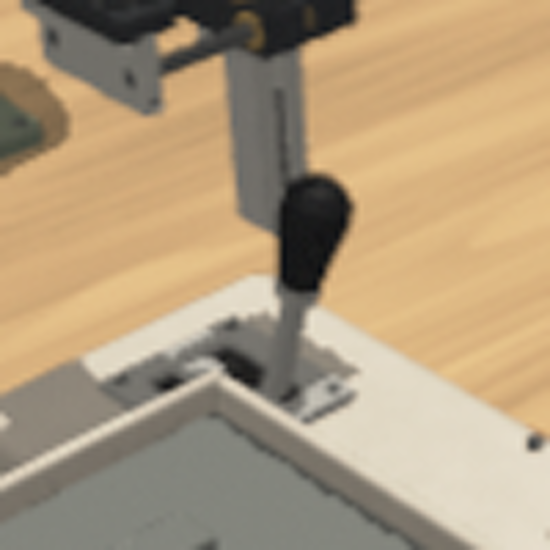

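The lever is well past the cross slot and leaning away from the operator in the left leg. The knob is at about (315,235) in s11z. Next, a gentle push to the stop.

```bash
python3 -m creep '{"travel":[[0.3,0.02,0],[0.6,0.04,0],[0.9,0.06,0],[1.1,0.07,0],[1.1,0.07,0]],"angular":[[0,0,0],[0,0,0],[0,0,0],[0,0,0],[0,0,0]],"claw":[1,1,1,1,1]}'; python3 -m creep '{"travel":[[0.1,0.01,0],[0.2,0.01,0],[0.2,0.01,0]],"angular":[[0,0,0],[0,0,0],[0,0,0]],"claw":[1,1,1]}'
```

```text
clock: 11.45
position: [0.5557, -0.0409, 0.1943]
ee_rot: [-1.568, -0.002, 1.636]
ft_force: [-3.8, 1.8, -1.0]
finger_gap: 0.0005
clock: 11.75
position: [0.5574, -0.0409, 0.1941]
ee_rot: [-1.567, -0.002, 1.636]
ft_force: [-6.0, 1.9, -0.9]
finger_gap: 0.0005
```

```bash
python3 -m creep '{"travel":[[0.1,0.01,0],[0.2,0.01,0],[0.2,0.01,0]],"angular":[[0,0,0],[0,0,0],[0,0,0]],"claw":[1,1,1]}'; python3 -m creep '{"travel":[[0.1,0.01,0],[0.2,0.01,0],[0.2,0.01,0]],"angular":[[0,0,0],[0,0,0],[0,0,0]],"claw":[1,1,1]}'
```

```text
clock: 12.05
position: [0.5589, -0.0408, 0.1939]
ee_rot: [-1.566, -0.002, 1.636]
ft_force: [-6.3, 1.0, -0.3]
finger_gap: 0.0002
clock: 12.35
position: [0.56, -0.0408, 0.1937]
ee_rot: [-1.564, -0.002, 1.636]
ft_force: [-7.9, 1.4, 0.6]
finger_gap: 0.0007
```

```bash
python3 -m creep '{"travel":[[0.2,0.01,0],[0.3,0.02,0],[0.3,0.02,0],[0.3,0.02,0]],"angular":[[0,0,0],[0,0,0],[0,0,0],[0,0,0]],"claw":[1,1,1,1]}'
python3 - <<'E'
from h import *
s=snap('scene','s12')
im=cv2.resize(s['img'][160:240,170:250],None,fx=7,fy=7,interpolation=cv2.INTER_CUBIC)[:,:,::-1].copy()
def M(g,l,L):
    d=np.array([np.sin(g)*np.cos(l),np.sin(l),np.cos(g)*np.cos(l)])*L
    x=d[0]*.9978-.066*d[1]; y=.066*d[0]+.9978*d[1]
    return np.array([.5445+x,-.0724+y,.045+d[2]])
for g,c in [(.2,(0,0,255)),(.245,(0,255,0))]:
    for L in (88,110,140,165,192):
        u,v=proj(s,M(g,.175,L/1000)); cv2.circle(im,(int((u-170+.5)*7),int((v-160+.5)*7)),3,c,-1)
cv2.imwrite('pics/s12z.png',im)
E
```

```text
clock: 12.75
position: [0.5617, -0.0406, 0.1934]
ee_rot: [-1.561, -0.002, 1.636]
ft_force: [-10.3, 1.5, 1.9]
finger_gap: 0.0003
```

View pics/s12z.png

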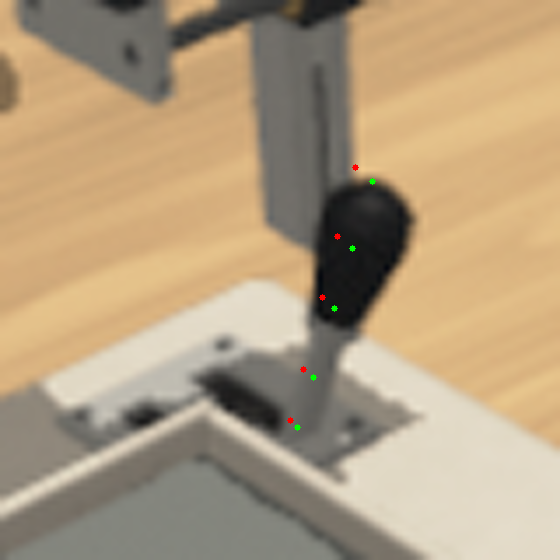

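The lever lies along or just beyond the projected +0.245 line. The force climbs steadily while the tool only flexes, so it's at the stop. I'll back off and check.

```bash
python3 -m creep '{"travel":[[-0.5,-0.03,0],[-1.5,-0.1,0],[-3,-0.2,0],[-5,-0.3,0],[-6,-0.4,2],[-6,-0.4,5],[-6,-0.4,9],[-7,2.5,11],[-8,6.5,11],[-9,11,11],[-10,15,11],[-10,15,11]],"angular":[[0,0,0],[0,0,0],[0,0,0],[0,0,0],[0,0,0],[0,0,0],[0,0,0],[0,0,0],[0,0,0],[0,0,0],[0,0,0],[0,0,0]],"claw":[1,1,1,1,1,1,1,1,1,1,1,1]}'
python3 -m creep '{"travel":[[-2,4,0],[-4,8,0],[-6,12,0],[-8,16,0],[-8,20,0],[-8,20,0]],"angular":[[0,0,0],[0,0,0],[0,0,0],[0,0,0],[0,0,0],[0,0,0]],"claw":[1,1,1,1,1,1]}'
python3 - <<'E'
from h import *
R=np.array([[.9978,.066],[-.066,.9978]])
for c in ['scene','top']:
    s=snap(c,c+'13')
    for r in manip.landmark_of(c,'knob')[:1]: print(c,'knob',r['p'],W(s,r['position']),R@(W(s,r['position'])[:2]-[.5445,-.0724]))
    b=(160,170) if c=='scene' else (210,320)
    im=cv2.resize(s['img'][b[0]:b[0]+80,b[1]:b[1]+80],None,fx=7,fy=7,interpolation=cv2.INTER_CUBIC)[:,:,::-1].copy()
    for g,col in [(.2,(0,0,255)),(.245,(0,255,0))]:
      for L in (88,165):
        l=.18;d=np.array([np.sin(g)*np.cos(l),np.sin(l),np.cos(g)*np.cos(l)])*L/1000
        P=np.array([.5445+d[0]*.9978-.066*d[1],-.0724+.066*d[0]+.9978*d[1],.045+d[2]])
        u,v=proj(s,P); cv2.circle(im,(int((u-b[1]+.5)*7),int((v-b[0]+.5)*7)),3,col,-1)
    cv2.imwrite(f'pics/{c}13z.png',im)
E
```

```text
clock: 14.0
position: [0.4656, 0.1128, 0.3066]
ee_rot: [-1.575, -0.002, 1.642]
ft_force: [0.3, 0.1, -0.3]
finger_gap: 0.0002
clock: 14.6
position: [0.3861, 0.3121, 0.306]
ee_rot: [-1.574, -0.003, 1.641]
ft_force: [-0.2, 0.2, 0.1]
finger_gap: 0.0006
scene knob 0.76 [ 0.58536768 -0.04581718  0.20260336] [0.04253224 0.02382707]
top knob 0.7 [ 0.58136136 -0.0411026   0.20561281] [0.03884589 0.02879569]
```

View pics/top13z.png

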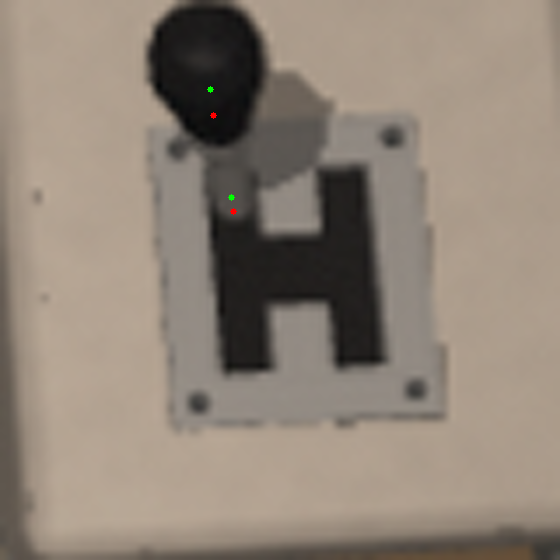

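View pics/scene13z.png

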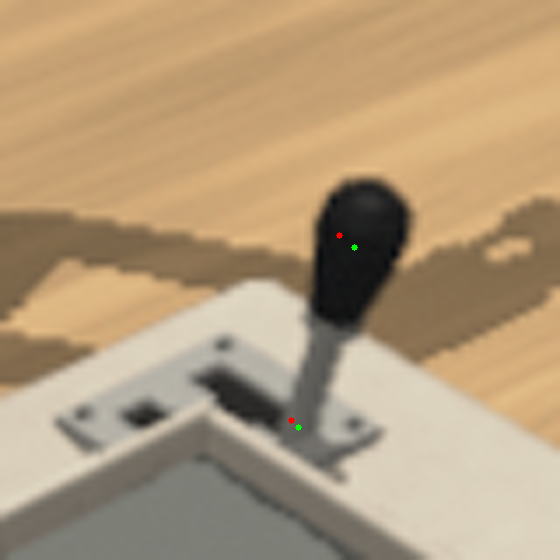

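View pics/top13.png

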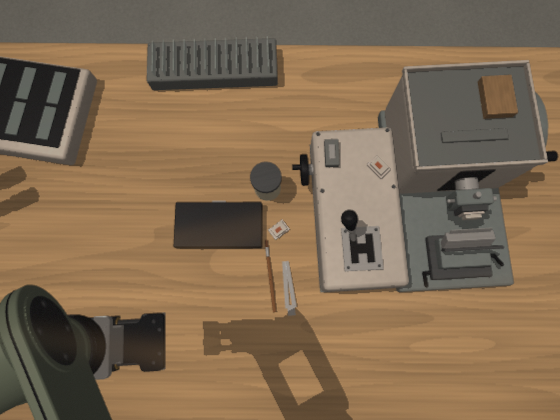

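The knob (349,219) leans out at the far end of the left leg, and the stem covers the slot's end on the +0.245 mark in both views. The blocks, forceps, brush, jar, dispenser and slide box are at the same pixels as before. I'm handing the job in.

```bash
python3 -c "
from rig import manip
print(manip.state()['ft_force']);print(manip.finish_job())"
```

```text
[-0.56370808  0.31987256  0.11188526]
the job is handed in; nothing more can be done
None
```

The lever is in the coarse-trimming slot, at the far end of the left-hand leg, and it stayed there after I backed the robot off. I pushed it with closed fingertips in three steps: back to the middle from the far side, across to the left leg, then out to the far stop. The force was about 2–6 N while it moved and 10 N at the stop. The job was handed in at about 15 s of the 42 s allowed.

**Lever position:** with the arm clear, the top camera put the knob 39 mm far and 29 mm left of the gate's centre, against about 40 mm and 30 mm expected. The pictures show the stem at the slot's end, matching the +0.245 rad stop.

**Disagreement:** the scene camera read 42.5 mm far and 24 mm left. The far reading is within the networks' 4 mm accuracy; the left one is off by about 6 mm. I trusted the picture instead, where the stem is clearly in the left leg.

**Surroundings:** the blocks, tools and jar look unmoved in the before and after top views. The robot ended well clear, touching nothing.

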